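# Lock a drying peg into the slotted mug rail

## Robot

A 6-joint arm with a two-finger parallel gripper is mounted at the origin on a cart in front of the work surface, level with it; the furniture and walls round the work are solid. World frame = base frame: x ahead of the robot, y to its left, z up, the work surface at z = 0. Lengths are in m, angles in degrees, forces in N, time in s.
With the tool pointing down it reaches from about 0.375 to 0.9 m from the base axis. Payload 3.1 kg.
Tool frame: the origin (TCP) lies at the very end of the fingers, on their centre line; the grasp point (between the pads) lies 19 mm behind it; z points along the fingers, y is the line along which they close (so a half turn about z gives the same grasp; the last joint's range is limited). The gripper opens to 87 mm and grips with 3 to 60 N. Pads are 19 mm wide; open, the fingers measure 117 mm over their backs; the gripper's body (75 mm by 190 mm) begins 51 mm behind the grasp point.
Start: joints at [-77.034, 30.224, 82.088, -0, 67.689, -10.227], TCP at [0.246, -0.574, 0.223] pointing down, gripper open.
Joint ranges: [-176.69, 176.69], [-43.24, 126.21], [12.49, 139.97], [-82, 262], [0, 151.66], [-163.58, 163.58]. Speed limits (degrees/s): [159.86, 159.86, 180, 180, 180, 180].

## Interface

Orientations are given as a 3x3 rotation matrix whose columns are the frame's x, y, z axes.
In Python, from rig import bot gives the robot as it stands.
- The arm moves only by the tool move_arm, never from a script. Its argument "increments" is a list of rows, each an object with "xyz": the shift along the tool's x, y, z in mm, a list of three; "roll": the turn about the tool's z in rad; "grip": the opening in per cent of the stroke, from 0 (shut) to 100 (fully open). A call has 1 to 5 rows; each row shifts and turns the commanded pose from where the row before left it, along the tool's axes as they then stand; what a row does not reach is not made up. A row lasts 1/12 s, in which the tool goes at most 41.7 mm and 7.16 degrees, less where a joint would pass 70% of its speed; a pose out of reach is approached as far as the arm can. A call is refused whole if a number of a shift passes 41.7 or a number of a turn 0.125, either way. A call with a gripper value outside its range is refused whole. The fingers move at their own pace and stop on an object; the grip force is fixed at half the most. Time passes only in rows, so rows that do not move let the fingers close. It gives the time, the measured TCP pose, the force, the opening and the grip force at its end, in the units of the state.
- bot.read_state(): the state, without advancing time (a new reading comes with each control period).
- bot.capture(name): name is "scene" or "top"; returns (picture, depth): 480x640x3 uint8, red, green, blue; 480x640 float32, m along the optical axis (not along the pixel's ray), 0 where there is no reading.
- bot.camera_model(name): a dict with "intrinsics" (3x3 intrinsics, pixels), "D" ([k1, k2, p1, p2, k3] as OpenCV has them; the pictures are not rectified), "rvec" (rotation vector, rad) and "tvec" (3), from world to camera coordinates, as OpenCV has them. Camera axes: x right, y down, z forward; pixel columns grow to the right and rows downward; lengths in m; the calibration is good to about 2 mm. A picture is of the moment at which its call begins. camera_model takes no time and is no camera call.
- bot.hand_in(): hands the job in; it is judged then, once.
Trained networks look in the newest picture that a camera, given by its name, has taken for a name from the list of things; names that differ only in an ending like _2 or _b are one class to them, and where a whole thing is asked for, a point or a joint stands for the part that bears it (a point fixed in the world has none). Each returns a list of dicts, best first, with "conf" (0 to 1); they miss things now and then, are a little off and sometimes report something else, mostly with a low value. They report only what shows in the picture. A call takes as long as a camera call. They do not tell look-alikes from the thing itself.
- bot.spot_in(label, camera): "at" ([x, y, z] in m, in the coordinates of the camera as it stood for that picture, good to about 4 mm: the middle of the surface that is visible of it).
- bot.trace(label, camera): "mask" (480x640 bool, what is visible of it).
The state is a dict: "time_s": time; "joint_positions": joint angles; "qvel": joint speeds; "tau": joint torques, N m; "position": TCP position; "tcp_rot": TCP orientation; "force": force on the tool from outside, world axes, zero at the start; "moment": the same for the moment, N m; "opening": opening from 0.0 (shut) to 1.0 (fully open); "grasp_force": force on a finger pad.
Only numpy, scipy, OpenCV 4.12 (cv2) and the standard library are available. Lean on these libraries where they do the work, as an engineer would, in place of code of your own. Each camera call takes 0.05 s, during which the arm holds its last target. There are 200 camera calls.

## Task

Fit the loose orange-topped drying peg into the slotted aluminium mug rail at the red mark: put its hammer-head foot down through the slot, press gently against the spring strip inside until the collar meets the rail, give it a quarter turn so that the foot catches crosswise under the lips, and let go. Feel for the slot rather than forcing the peg, and leave the other things on the worktop standing where they are.

Things in the scene. Friction and masses are not known exactly. Their poses are not given: they have to be found in the camera images.
- peg: Loose drying peg, 110 mm tall, 0.10 to 0.16 kg, upright in the holder. Origin: centre of its underside; z up along it. Steel hammer-head foot 11 (x) by 24 (y) by 8 mm high; neck 9 mm across; grey collar 36 mm across, z = 16 to 22 mm; white post 16 mm across; orange grip with two flats, 14 mm thick (x), 34 mm wide (y), z = 74 to 110 mm.
- peg_grip (a point): Middle of the peg's orange grip, 92 mm above the peg's origin: grasp here across the flats (along the peg's x). Axes as the peg's. The wide side of the grip points the same way as the long side of the foot (y).
- holder: Wooden block 70 x 70 x 34 mm, fixed, with a round hole 30 mm across and 22 mm deep: the peg's collar lies on its top, the foot hangs free in the hole. Origin at the centre of its underside.
- rail: Mug rail, fixed. Origin: underside of its wooden base (112 mm wide in x, y = -95 to +195 mm), below the red mark; z up, y along the slot, x across. On it an aluminium channel 58 mm wide, open slot 13.5 mm wide between two lips 5 mm thick, tops 44 mm above the origin; hollow below 48 mm wide, ends closed. A blue-topped peg like the loose one, locked crosswise at y = +115 mm, shows the result.
- slot_mark (a point): On the base's centre line at lip height (44 mm), at the red mark (a red line on each long edge of the base); axes as the rail's. The channel is set off sideways: its slot is parallel to y but up to 14 mm to either side (x) of this point; not measured, see or feel it. It stays there. On rubber, the channel yields down 1 mm per 3 N after the first 2 N, at most 6 mm.
- strip_rest (a point): 36 mm above the rail's origin: top of the spring strip in the channel at rest. It yields down: 4 N at first, 0.6 N more per mm. At 8 to 9 N the collar meets the lips and the foot, 3 mm below their underside, can turn either way. Released, it rises to the lips: peg origin 31 mm above the rail's, collar 3 mm off. Over 25 N between peg and rail is too much.
- mug_blue: Green and white mug, the one nearest the rail, bystander, 78 x 116 x 101 mm, origin at the centre of its underside.
- mug_plain: Striped mug, the one nearest the rail, bystander, 87 x 124 x 103 mm, origin at the centre of its underside.
- honey_jar: Glass jar with a white lid, bystander, 58 x 62 x 99 mm, origin at the centre of its underside.
- spice_b: Spice jar with a dark cap, bystander, 44 mm across, 105 mm tall, origin at the centre of its underside.
There are look-alikes about, which are no part of the job. Leave any blue, purple or yellow look-alike of the peg alone.

How it is judged:
By the outcome, as a careful person would: the job done as asked, in the order asked, and still so for the second after the job is handed in, with the robot touching nothing.
It also fails if it takes over 72 s, if anything falls off the work surface, if the arm or the gripper's body presses on something with over 40 N, if the wrist force passes 120 N, or if a joint passes its speed limit or range.

## Working session

There is one attempt and no reset: what is moved stays moved. The work goes in short steps, Python scripts to look and compute and a tool call to move; the robot and the scene stay as the last step left them, time stands still between calls to the robot, and variables do not carry over. Pictures are saved under pics/ and viewed, at most 10 in all, crops included, and the job is handed in when it is done.

Besides the shell and the picture viewer there is one more tool, called as name([rows], argument=value, ...), one row to a line, values as JSON. move_arm: Moves the arm, as the interface text tells. Its arguments: {"type":"object","properties":{"increments":{"type":"array"}},"required":["increments"]}

```bash
mkdir -p pics; ls; cat > h.py <<'E'
import numpy as np, cv2
from rig import bot
def cam(n):
    m=bot.camera_model(n); R=cv2.Rodrigues(np.array(m["rvec"],float))[0]
    return np.array(m["intrinsics"],float),np.array(m["D"],float),R,np.array(m["tvec"],float).ravel()
def c2w(n,p):
    K,D,R,t=cam(n); return R.T@(np.array(p)-t)
def cloud(n,d):
    K,D,R,t=cam(n); v,u=np.mgrid[0:480,0:640]
    q=cv2.undistortPoints(np.stack([u,v],-1).reshape(-1,1,2).astype(np.float64),K,D).reshape(480,640,2)
    P=np.dstack([q*d[...,None],d]); W=(P-t)@R
    W[d==0]=np.nan; return W
def px(n,p):
    m=bot.camera_model(n); K,D,R,t=cam(n)
    return cv2.projectPoints(np.array(p,float).reshape(-1,1,3),np.array(m["rvec"],float),t,K,D)[0].reshape(-1,2)
E
python3 - <<'E'
from h import *
for n in("scene","top"):
    im,d=bot.capture(n); cv2.imwrite(f"pics/{n}0.png",im[...,::-1]); np.save(f"{n}0.npy",d)
    for l in("peg","peg_grip","holder","rail","mug_blue","mug_plain","honey_jar","spice_b"):
        print(n,l,[(round(r["conf"],2),c2w(n,r["at"]).round(3).tolist()) for r in bot.spot_in(l,n)][:5])
print(bot.read_state())
E
```

```text
pics
scene peg [(0.77, [0.391, -0.302, 0.066]), (0.71, [0.368, -0.237, 0.076]), (0.49, [0.471, -0.27, 0.032])]
scene peg_grip [(0.92, [0.372, -0.232, 0.072]), (0.87, [0.396, -0.308, 0.071])]
scene holder [(0.75, [0.47, -0.271, 0.032])]
scene rail [(0.86, [0.516, 0.058, 0.024])]
scene mug_blue []
scene mug_plain []
scene honey_jar []
scene spice_b [(0.47, [0.701, -0.268, 0.107])]
top peg [(0.73, [0.536, -0.376, 0.081]), (0.68, [0.373, -0.226, 0.076]), (0.64, [0.402, -0.297, 0.083]), (0.47, [0.495, -0.276, 0.095])]
top peg_grip [(0.82, [0.529, -0.374, 0.076]), (0.81, [0.495, -0.271, 0.099]), (0.81, [0.406, -0.292, 0.082]), (0.46, [0.375, -0.226, 0.078])]
top holder [(0.8, [0.49, -0.266, 0.032]), (0.67, [0.732, 0.209, 0.101])]
top rail [(0.7, [0.535, 0.132, 0.038])]
top mug_blue [(0.85, [0.727, -0.128, 0.044]), (0.72, [0.531, 0.138, 0.037])]
top mug_plain [(0.75, [0.784, 0.041, 0.052])]
top honey_jar [(0.97, [0.733, 0.21, 0.099])]
top spice_b [(0.7, [0.691, -0.25, 0.106])]
{'time_s': 0.9, 'joint_positions': array([-7.70348898e+01,  3.02215668e+01,  8.20888259e+01, -1.15303047e-03,
        6.76891061e+01, -1.02242156e+01]), 'qvel': array([-0.06634178,  0.05119083,  0.03421474, -0.00640633,  0.02035319,
        0.00817686]), 'tau': array([-6.21519812e-04, -4.40003371e+01, -1.76985973e+01,  6.33511436e-02,
        5.02758741e-02, -1.59696623e-05]), 'position': array([ 0.24615193, -0.57445073,  0.22256293]), 'tcp_rot': array([[ 9.19205707e-01,  3.93777689e-01, -1.61804085e-05],
       [ 3.93777689e-01, -9.19205707e-01, -1.27016547e-05],
       [-1.98747521e-05,  5.30394958e-06, -1.00000000e+00]]), 'force': array([ 0.29040093, -0.79064949, -0.50663333]), 'moment': array([-0.00368195,  0.01930243,  0.00855697]), 'grasp_force': 0.0, 'opening': 1.0013366837424944}
```

View pics/scene0.png

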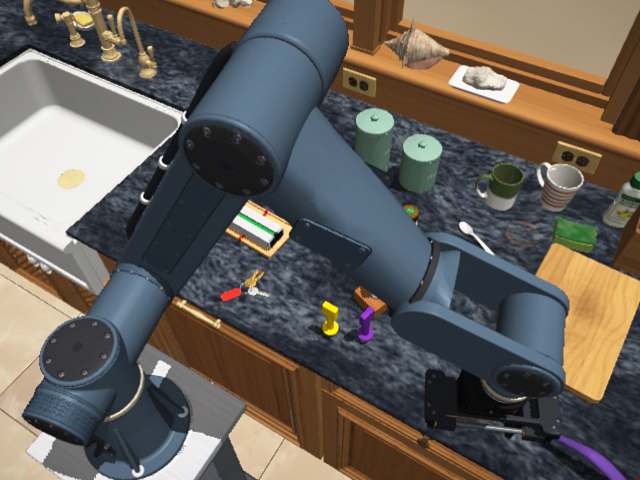

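View pics/top0.png

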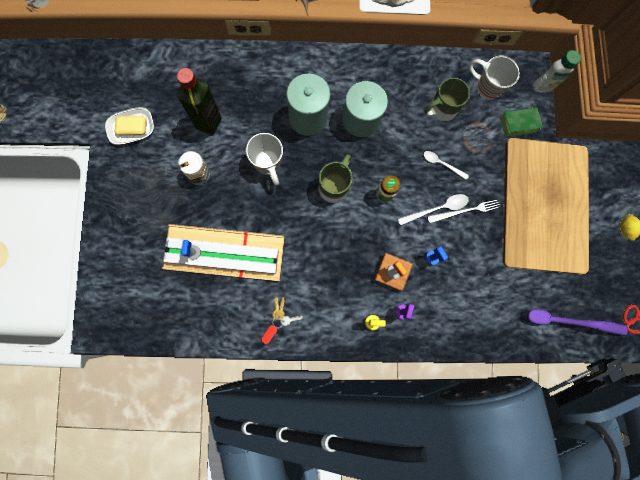

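The top view shows the orange peg in its holder at about (395,270), with the blue, purple and yellow look-alikes beside it. The rail's red marks are at (246,238) and (241,273), and the locked blue peg is at (187,250). Next I'll take close-ups of the rail and the peg.

```bash
python3 - <<'E'
from h import *
d=np.load("top0.npy"); im=cv2.imread("pics/top0.png"); W=cloud("top",d)
a=cv2.resize(im[215:290,155:295],None,fx=5.5,fy=5.5,interpolation=cv2.INTER_CUBIC)[:,:790]
b=cv2.resize(im[240:340,350:460],None,fx=5,fy=5,interpolation=cv2.INTER_CUBIC)
cv2.imwrite("pics/rail0.png",a);cv2.imwrite("pics/peg0.png",b)
np.set_printoptions(precision=3,suppress=True,linewidth=200)
hsv=cv2.cvtColor(im,cv2.COLOR_BGR2HSV)
def grp(mask,name):
    n,l,s,c=cv2.connectedComponentsWithStats(mask.astype(np.uint8))
    for i in range(1,n):
        if s[i,4]>8: 
            p=W[l==i]; print(name,c[i],s[i,4],np.nanmedian(p,0),np.nanmin(p,0),np.nanmax(p,0))
H,S,V=hsv[...,0],hsv[...,1],hsv[...,2]
roi=np.zeros((480,640),bool);roi[215:340,155:460]=1
grp(roi&((H<6)|(H>174))&(S>170)&(V>120),"red")
grp(roi&(H>100)&(H<125)&(S>170)&(V>90),"blue")
grp(roi&(H>8)&(H<18)&(S>200)&(V>170),"orange")
grp(roi&(H>45)&(H<85)&(S>120)&(V>60),"green")
for u in (205,225,245,260): print(u,[(v,W[v,u].round(3).tolist(), im[v,u].tolist()) for v in range(234,276,2)])
E
```

```text
red [244.931 237.793] 29 [0.576 0.088 0.009] [0.56  0.086 0.004] [0.591 0.091 0.014]
red [240.667 273.778] 18 [0.487 0.095 0.009] [0.478 0.092 0.003] [0.494 0.098 0.018]
red [269.278 332.94 ] 133 [0.345 0.019 0.002] [ 0.33   0.004 -0.004] [0.364 0.04  0.008]
blue [185.615 247.744] 117 [0.531 0.203 0.139] [0.517 0.199 0.111] [0.548 0.214 0.143]
blue [442.    252.807] 88 [ 0.537 -0.377  0.109] [ 0.52  -0.418 -0.005] [ 0.569 -0.365  0.113]
blue [431.273 258.   ] 99 [ 0.53  -0.371  0.021] [ 0.52  -0.391  0.012] [ 0.552 -0.359  0.083]
green [174.232 250.179] 56 [0.538 0.256 0.036] [0.519 0.216 0.027] [0.544 0.271 0.135]
green [236.956 256.574] 338 [0.526 0.102 0.035] [0.514 0.015 0.027] [0.538 0.193 0.045]
205 [(234, [0.583, 0.188, 0.008], [162, 229, 249]), (236, [0.579, 0.189, 0.005], [154, 224, 247]), (238, [0.574, 0.188, 0.005], [160, 227, 248]), (240, [0.569, 0.188, 0.006], [160, 228, 249]), (242, [0.558, 0.18, 0.045], [246, 248, 249]), (244, [0.554, 0.18, 0.042], [248, 247, 246]), (246, [0.549, 0.18, 0.044], [246, 245, 244]), (248, [0.544, 0.18, 0.041], [247, 246, 245]), (250, [0.539
[... 2823 characters left out ...]
]), (246, [0.557, 0.05, 0.007], [156, 222, 247]), (248, [0.547, 0.047, 0.04], [251, 251, 249]), (250, [0.542, 0.047, 0.041], [251, 250, 249]), (252, [0.537, 0.046, 0.046], [250, 249, 248]), (254, [0.533, 0.047, 0.041], [250, 250, 248]), (256, [0.528, 0.046, 0.044], [239, 239, 235]), (258, [0.524, 0.047, 0.034], [116, 220, 75]), (260, [0.518, 0.046, 0.039], [113, 220, 73]), (262, [0.514, 0.046, 0.034], [209, 236, 192]), (264, [0.509, 0.046, 0.041], [251, 250, 249]), (266, [0.504, 0.046, 0.04], [251, 250, 249]), (268, [0.499, 0.045, 0.045], [250, 250, 248]), (270, [0.494, 0.045, 0.042], [251, 251, 250]), (272, [0.491, 0.046, 0.027], [73, 91, 104]), (274, [0.487, 0.047, 0.01], [105, 157, 194])]
```

View pics/rail0.png

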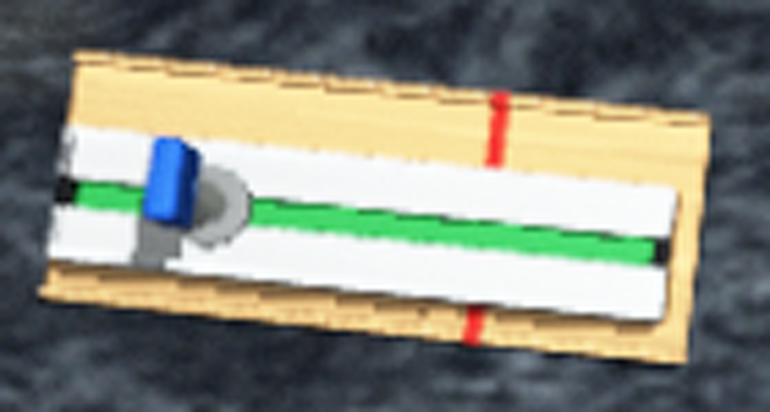

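View pics/peg0.png

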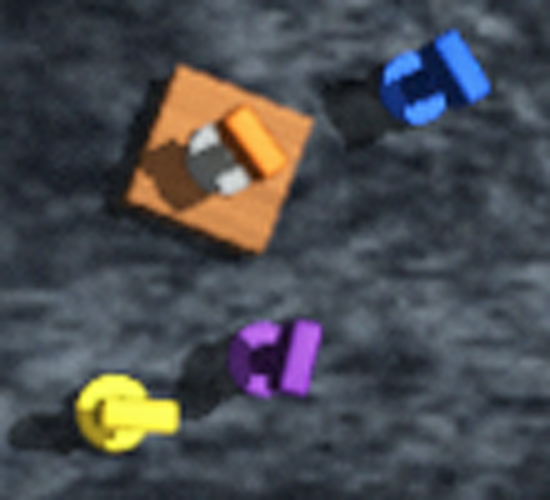

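```bash
python3 - <<'E'
from h import *
np.set_printoptions(precision=4,suppress=True,linewidth=200)
im,d=bot.capture("top"); W=cloud("top",d)
hsv=cv2.cvtColor(im,cv2.COLOR_RGB2HSV);H,S,V=[hsv[...,i].astype(int) for i in range(3)]
roi=np.zeros((480,640),bool);roi[250:295,370:415]=1
m=roi&(W[...,2]>.118)
p=W[m];print("orange top",len(p),p.mean(0),p.min(0),p.max(0), im[m].mean(0))
r=cv2.minAreaRect(p[:,:2].astype(np.float32)*1000);print(r, cv2.boxPoints(r))
m=roi&(np.abs(W[...,2]-.034)<.005);r=cv2.minAreaRect(W[m][:,:2].astype(np.float32)*1000);print("holder",r)
# undistorted-plane projection of top-face at z=.128
K,D,R,t=cam("top");C=-R.T@t;print("cam",C)
def plane(uv,z):
    q=cv2.undistortPoints(np.array(uv,float).reshape(-1,1,2),K,D).reshape(-1,2)
    r=np.c_[q,np.ones(len(q))]@R; return C+r*((z-C[2])/r[:,2])[:,None]
c=np.array([[229,122],[245,105],[287,160],[266,180]])/5+[350,240]-.4
print(plane(c,.128))
# slot: green/dark gap centreline, lips edges at z=.044
pts=[]
for u in range(200,275):
    col=im[:,u].astype(int); g=[v for v in range(240,272) if S[v,u]>60 and 40<H[v,u]<90]
    w=np.clip((col[240:272].max(1)-col[240:272].min(1))/120.,0,1)*(np.array([W[v,u,2]>.02 for v in range(240,272)]))
    vs=np.arange(240,272)
    if g: 
        k=(vs>=min(g)-1)&(vs<=max(g)+1); pts.append((u,(w*vs*k).sum()/(w*k).sum()))
P=plane(pts,.044); a=np.polyfit(P[:,1],P[:,0],1);print("slot x=a*y+b",a,np.degrees(np.arctan(a[0])),"x@.092",np.polyval(a,.092),(P[:,0]-np.polyval(a,P[:,1])).std())
for v0,v1 in((230,250),(268,280)):
    m=np.zeros((480,640),bool);m[v0:v1,232:252]=1
    m&=((H<6)|(H>174))&(S>150)&(V>110); q=np.argwhere(m)[:,::-1]; q=plane(q,.006);print("red",len(q),q.mean(0))
# lips left/right edges in x
m=np.zeros((480,640),bool);m[238:275,200:272]=1;m&=(W[...,2]>.038);q=W[m];r=q[:,0]-np.polyval(a,q[:,1]);print("lip extents",np.percentile(r,[1,99]))
E
```

```text
orange top 99 [ 0.4976 -0.2759  0.1262] [ 0.4826 -0.2904  0.1186] [ 0.5142 -0.2621  0.1305] [213.9596 144.5455  57.7374]
((497.8702392578125, -276.4433288574219), (33.56645584106445, 14.408137321472168), 36.89621353149414) [[ 480.1232 -280.7582]
 [ 488.7733 -292.2807]
 [ 515.6173 -272.1285]
 [ 506.9671 -260.606 ]]
holder ((497.8100891113281, -277.91082763671875), (69.04469299316406, 71.008056640625), 68.86740112304688)
cam [ 0.3873 -0.0623  1.2568]
[[ 0.5067 -0.2649  0.128 ]
 [ 0.5146 -0.2722  0.128 ]
 [ 0.4902 -0.291   0.128 ]
 [ 0.481  -0.2815  0.128 ]]
slot x=a*y+b [0.0755 0.5167] 4.320106092911018 x@.092 0.5236634503698687 0.0005904874839456677
red 30 [0.5771 0.0885 0.006 ]
red 19 [0.4867 0.0956 0.006 ]
lip extents [-0.0294  0.0283]
```

move_arm([
  {"xyz":[0,0,0],"roll":-0.12,"grip":60},
  {"xyz":[0,0,0],"roll":-0.12,"grip":60},
  {"xyz":[38,-8.6,0],"roll":0,"grip":60},
  {"xyz":[38,-8.6,0],"roll":0,"grip":60},
  {"xyz":[38,-8.6,0],"roll":0,"grip":60},
])

```text
time_s: 1.37
position: [0.322, -0.4847, 0.2224]
tcp_rot: [[0.801, 0.599, 0.0], [0.599, -0.801, 0.0], [0.0, 0.0, -1.0]]
force: [1.2, -0.5, -0.2]
opening: 0.707
grasp_force: 0.0
```

move_arm([
  {"xyz":[38,-8.6,0],"roll":0,"grip":60},
  {"xyz":[38,-8.6,0],"roll":0,"grip":60},
  {"xyz":[38,-8.6,0],"roll":0,"grip":60},
  {"xyz":[38,-8.6,0],"roll":0,"grip":60},
  {"xyz":[38,-8.6,0],"roll":0,"grip":60},
])

```text
time_s: 1.78
position: [0.4488, -0.3352, 0.2228]
tcp_rot: [[0.799, 0.601, 0.0], [0.601, -0.799, -0.0], [0.0, 0.0, -1.0]]
force: [0.3, -0.9, 0.4]
opening: 0.602
grasp_force: 0.0
```

move_arm([
  {"xyz":[38,-8.6,0],"roll":0,"grip":60},
  {"xyz":[38,-8.6,0],"roll":0,"grip":60},
  {"xyz":[0,0,0],"roll":0,"grip":60},
  {"xyz":[0,0,0],"roll":0,"grip":60},
  {"xyz":[0,0,0],"roll":0,"grip":60},
])

```text
time_s: 2.2
position: [0.4981, -0.2774, 0.2226]
tcp_rot: [[0.799, 0.602, -0.0], [0.602, -0.799, -0.001], [-0.001, 0.0, -1.0]]
force: [-1.1, 0.0, -0.6]
opening: 0.601
grasp_force: 0.0
```

```bash
cat >> h.py <<'E'
def togo(p,yaw):
    s=bot.read_state(); R=np.array(s["tcp_rot"]); a=np.degrees(np.arctan2(R[1,0],R[0,0]))
    dy=(yaw-a+180)%360-180
    c,sn=np.cos(np.radians(yaw)),np.sin(np.radians(yaw)); Rt=np.array([[c,sn,0],[sn,-c,0],[0,0,-1]])
    print("t",round(s["time_s"],2),"pos",np.round(s["position"],4),"yaw",round(a,2),"roll",round(-np.radians(dy),4),"mm after roll",np.round(1000*Rt.T@(np.array(p)-s["position"]),1),"mm now",np.round(1000*R.T@(np.array(p)-s["position"]),1),"F",np.round(s["force"],2),"M",np.round(s["moment"],3),"op",round(s["opening"],3),"gf",round(s["grasp_force"],1),"tilt",np.round(R[:2,2],4),"q",np.round(s["joint_positions"],1))
E
python3 - <<'E'
from h import *
im,d=bot.capture("top"); cv2.imwrite("pics/t1.png",cv2.resize(im[180:340,300:500,::-1],None,fx=4,fy=3.75)[:600])
im,d=bot.capture("scene"); cv2.imwrite("pics/s1.png",im[...,::-1])
togo([.498,-.2765,.091],36.9)
E
```

```text
t 2.3 pos [ 0.4975 -0.2785  0.2226] yaw 36.86 roll -0.0008 mm after roll [  1.6  -1.3 131.6] mm now [  1.6  -1.3 131.6] F [-0.1  -0.31  0.9 ] M [-0.016  0.018  0.028] op 0.601 gf 0.0 tilt [-0.0002 -0.0004] q [-40.5  26.   90.1  -0.   63.9  12.7]
```

move_arm([
  {"xyz":[0.5,-0.5,30],"roll":0,"grip":60},
  {"xyz":[0,0,30],"roll":0,"grip":60},
  {"xyz":[0,0,30],"roll":0,"grip":60},
  {"xyz":[0,0,25],"roll":0,"grip":60},
  {"xyz":[0,0,16],"roll":0,"grip":60},
])

```text
time_s: 2.72
position: [0.4961, -0.2774, 0.089]
tcp_rot: [[0.801, 0.599, -0.003], [0.599, -0.801, 0.002], [-0.001, -0.004, -1.0]]
force: [0.3, -0.6, 0.1]
opening: 0.601
grasp_force: 0.0
```

move_arm([
  {"xyz":[0,0,0],"roll":0,"grip":60},
  {"xyz":[0,0,0],"roll":0,"grip":60},
  {"xyz":[0,0,0],"roll":0,"grip":5},
  {"xyz":[0,0,0],"roll":0,"grip":5},
  {"xyz":[0,0,0],"roll":0,"grip":5},
])

```text
time_s: 3.13
position: [0.499, -0.2776, 0.0931]
tcp_rot: [[0.799, 0.601, 0.002], [0.601, -0.799, -0.002], [0.001, 0.003, -1.0]]
force: [0.2, -0.6, -0.1]
opening: 0.449
grasp_force: 0.0
```

move_arm([
  {"xyz":[0,0,0],"roll":0,"grip":5},
  {"xyz":[0,0,0],"roll":0,"grip":5},
  {"xyz":[0,0,0],"roll":0,"grip":5},
  {"xyz":[0,0,0],"roll":0,"grip":5},
  {"xyz":[0,0,0],"roll":0,"grip":5},
])

```text
time_s: 3.55
position: [0.4985, -0.2767, 0.0917]
tcp_rot: [[0.799, 0.601, 0.0], [0.601, -0.799, -0.0], [0.0, 0.001, -1.0]]
force: [0.3, 0.1, 1.1]
opening: 0.163
grasp_force: 30.0
```

```bash
python3 - <<'E'
from h import *
togo([.498,-.2765,.091],36.9)
E
```

```text
t 3.55 pos [ 0.4985 -0.2767  0.0917] yaw 36.96 roll 0.001 mm after roll [-0.3 -0.4  0.7] mm now [-0.3 -0.4  0.7] F [0.31 0.07 1.13] M [-0.013  0.026 -0.022] op 0.163 gf 30.0 tilt [ 0.0004 -0.0004] q [-40.3  36.5  96.4  -0.   47.1  12.8]
```

move_arm([
  {"xyz":[0,0,-10],"roll":0,"grip":5},
  {"xyz":[0,0,-20],"roll":0,"grip":5},
  {"xyz":[0,0,-30],"roll":0,"grip":5},
  {"xyz":[0,0,-30],"roll":0,"grip":5},
  {"xyz":[0,0,-18],"roll":0,"grip":5},
])

```text
time_s: 3.97
position: [0.4991, -0.2772, 0.2029]
tcp_rot: [[0.799, 0.601, 0.003], [0.601, -0.799, -0.002], [0.001, 0.004, -1.0]]
force: [-0.1, -1.1, -0.3]
opening: 0.156
grasp_force: 30.0
```

move_arm([
  {"xyz":[0,0,0],"roll":-0.1,"grip":5},
  {"xyz":[0,0,0],"roll":-0.11,"grip":5},
  {"xyz":[0,0,0],"roll":-0.11,"grip":5},
  {"xyz":[0,0,0],"roll":-0.11,"grip":5},
  {"xyz":[0,0,0],"roll":-0.11,"grip":5},
])

```text
time_s: 4.38
position: [0.498, -0.2763, 0.2001]
tcp_rot: [[0.371, 0.929, -0.0], [0.929, -0.371, 0.0], [0.0, -0.0, -1.0]]
force: [-0.3, 0.5, -1.7]
opening: 0.162
grasp_force: 30.0
```

move_arm([
  {"xyz":[0,0,0],"roll":-0.11,"grip":5},
  {"xyz":[0,0,0],"roll":-0.11,"grip":5},
  {"xyz":[0,0,0],"roll":-0.09,"grip":5},
  {"xyz":[0,0,0],"roll":0,"grip":5},
  {"xyz":[0,0,0],"roll":0,"grip":5},
])

```text
time_s: 4.8
position: [0.4981, -0.2764, 0.1998]
tcp_rot: [[0.078, 0.997, -0.0], [0.997, -0.078, 0.0], [0.0, -0.0, -1.0]]
force: [0.5, -0.0, -0.1]
opening: 0.159
grasp_force: 30.0
```

```bash
python3 - <<'E'
from h import *
togo([.5237,.0927,.20],85.7)
E
```

```text
t 4.8 pos [ 0.4981 -0.2764  0.1998] yaw 85.51 roll -0.0033 mm after roll [ 3.7e+02 -2.2e+00 -2.0e-01] mm now [ 3.7e+02 -3.4e+00 -1.0e-01] F [ 0.5  -0.03 -0.14] M [-0.03  -0.093 -0.026] op 0.159 gf 30.0 tilt [-0.0002  0.0002] q [-40.3  27.6  91.5   0.   60.9 -35.8]
```

move_arm([
  {"xyz":[20,-0.3,0],"roll":0,"grip":5},
  {"xyz":[30,-0.3,0],"roll":0,"grip":5},
  {"xyz":[36,-0.4,0],"roll":0,"grip":5},
  {"xyz":[36,-0.4,0],"roll":0,"grip":5},
  {"xyz":[36,-0.4,0],"roll":0,"grip":5},
])

```text
time_s: 5.22
position: [0.5082, -0.1176, 0.1997]
tcp_rot: [[0.079, 0.997, -0.0], [0.997, -0.079, 0.0], [0.0, -0.0, -1.0]]
force: [0.7, -0.1, -1.2]
opening: 0.161
grasp_force: 30.0
```

move_arm([
  {"xyz":[36,-0.4,0],"roll":0,"grip":5},
  {"xyz":[36,-0.4,0],"roll":0,"grip":5},
  {"xyz":[36,-0.4,0],"roll":0,"grip":5},
  {"xyz":[36,-0.4,0],"roll":0,"grip":5},
  {"xyz":[36,0,0],"roll":0,"grip":5},
])

```text
time_s: 5.63
position: [0.5202, 0.0624, 0.1999]
tcp_rot: [[0.078, 0.997, 0.0], [0.997, -0.078, 0.0], [0.0, 0.0, -1.0]]
force: [1.0, -0.0, -1.5]
opening: 0.157
grasp_force: 30.0
```

move_arm([
  {"xyz":[20,0,0],"roll":-0.003,"grip":5},
  {"xyz":[12,0,0],"roll":0,"grip":5},
  {"xyz":[0,0,0],"roll":0,"grip":5},
  {"xyz":[0,0,0],"roll":0,"grip":5},
  {"xyz":[0,0,0],"roll":0,"grip":5},
])

```text
time_s: 6.05
position: [0.523, 0.0913, 0.1995]
tcp_rot: [[0.074, 0.997, -0.0], [0.997, -0.074, -0.001], [-0.001, -0.0, -1.0]]
force: [-0.1, -0.8, -1.1]
opening: 0.159
grasp_force: 30.0
```

```bash
python3 - <<'E'
from h import *
im,d=bot.capture("scene"); cv2.imwrite("pics/s2.png",cv2.resize(im[180:330,180:380,::-1],None,fx=4,fy=4,interpolation=cv2.INTER_CUBIC))
togo([.5237,.0927,.125],85.7)
print(px("scene",[[.5237,.0927,.044],[.5237,.0927,.126],[.5237,.0927,.218]]))
E
```

```text
t 6.1 pos [0.523  0.0911 0.1995] yaw 85.7 roll -0.0001 mm after roll [ 1.6  0.6 74.5] mm now [ 1.7  0.6 74.5] F [ 0.15 -0.64 -0.71] M [-0.024 -0.098  0.047] op 0.157 gf 30.0 tilt [-0.0002 -0.0005] q [-2.2 24.8 97.  -0.  58.3  2.2]
[[248.20441303 218.91281701]
 [244.30530887 197.2205089 ]
 [239.45980597 170.28196011]]
```

View pics/s2.png

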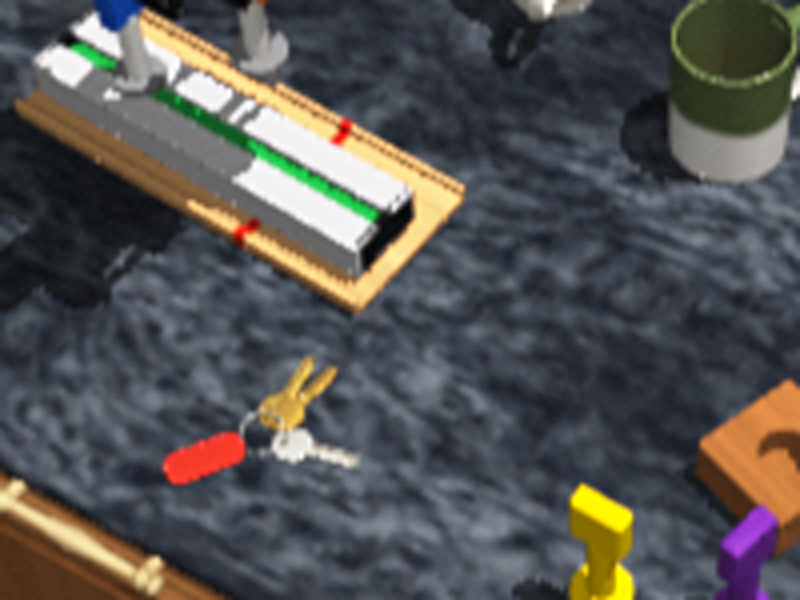

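The peg hangs upright in the grip: its collar shows at crop (262,45), about pixel (245,191). That matches the projected position over the red marks at crop (343,130) and (245,230). Now I descend to just above the lips.

move_arm([
  {"xyz":[1.5,0.6,15],"roll":0,"grip":5},
  {"xyz":[0,0,25],"roll":0,"grip":5},
  {"xyz":[0,0,20],"roll":0,"grip":5},
  {"xyz":[0,0,10],"roll":0,"grip":5},
  {"xyz":[0,0,0],"roll":0,"grip":5},
])

```text
time_s: 6.52
position: [0.522, 0.0927, 0.1274]
tcp_rot: [[0.075, 0.997, -0.005], [0.997, -0.075, -0.0], [-0.0, -0.005, -1.0]]
force: [-0.2, -0.5, -0.5]
opening: 0.164
grasp_force: 30.0
```

move_arm([
  {"xyz":[0,0,0],"roll":0,"grip":5},
  {"xyz":[0,0,0],"roll":0,"grip":5},
  {"xyz":[0,0,0],"roll":0,"grip":5},
])

```text
time_s: 6.77
position: [0.5248, 0.0937, 0.1308]
tcp_rot: [[0.073, 0.997, 0.003], [0.997, -0.073, -0.0], [0.0, 0.003, -1.0]]
force: [-0.1, 0.0, -1.1]
opening: 0.163
grasp_force: 30.0
```

```bash
python3 - <<'E'
from h import *
np.set_printoptions(precision=4,suppress=True,linewidth=200)
for i in range(3):
    im,d=bot.capture("scene"); togo([.5237,.0927,.118],85.7)
cv2.imwrite("pics/s3.png",cv2.resize(im[180:260,180:290,::-1],None,fx=7,fy=7,interpolation=cv2.INTER_CUBIC))
E
```

```text
t 6.82 pos [0.5246 0.0938 0.1308] yaw 85.8 roll 0.0018 mm after roll [-1.2 -0.8 12.8] mm now [-1.2 -0.9 12.7] F [ 0.09 -0.56 -0.14] M [-0.039 -0.041  0.037] op 0.158 gf 30.0 tilt [ 0.0026 -0.0001] q [ -1.9  30.7 100.4  -0.   48.7   2.3]
t 6.87 pos [0.5244 0.0939 0.1306] yaw 85.81 roll 0.002 mm after roll [-1.3 -0.6 12.6] mm now [-1.3 -0.7 12.6] F [ 0.65 -0.08 -1.53] M [-0.012 -0.039  0.01 ] op 0.158 gf 30.0 tilt [ 0.0023 -0.0001] q [ -1.9  30.7 100.4  -0.   48.7   2.3]
t 6.92 pos [0.5242 0.094  0.1305] yaw 85.82 roll 0.0021 mm after roll [-1.4 -0.4 12.5] mm now [-1.4 -0.5 12.5] F [ 0.92 -0.27 -1.12] M [ 0.041 -0.13  -0.021] op 0.158 gf 30.0 tilt [ 0.0019 -0.0001] q [ -1.9  30.7 100.4   0.   48.7   2.3]
```

View pics/s3.png

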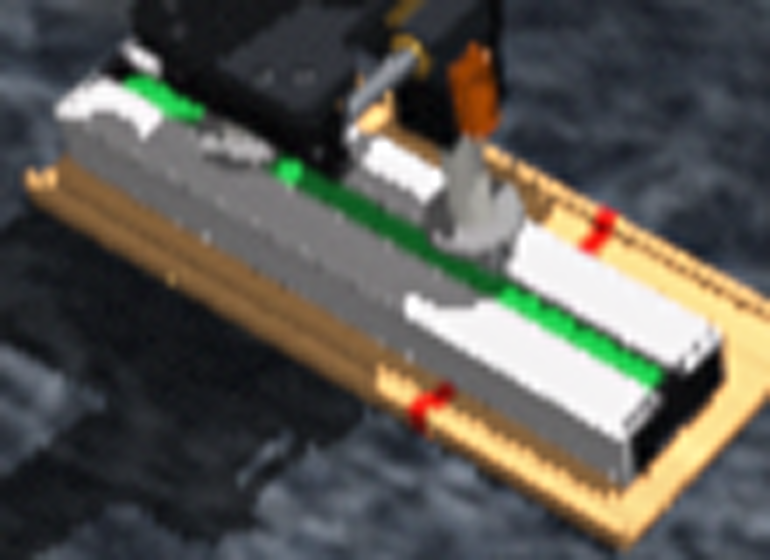

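The peg sits over the slot just short of the line joining the red marks (crop (600,230) to (430,400)), about 12 mm above the lips. I'll lower it slowly and watch the force.

move_arm([
  {"xyz":[-1,-0.4,2],"roll":0,"grip":5},
  {"xyz":[0,0,3],"roll":0,"grip":5},
  {"xyz":[0,0,3],"roll":0,"grip":5},
  {"xyz":[0,0,1.5],"roll":0,"grip":5},
  {"xyz":[0,0,0],"roll":0,"grip":5},
])

```text
time_s: 7.33
position: [0.5228, 0.0931, 0.1195]
tcp_rot: [[0.073, 0.997, -0.001], [0.997, -0.073, 0.0], [-0.0, -0.001, -1.0]]
force: [-0.2, -0.4, -2.1]
opening: 0.159
grasp_force: 30.0
```

move_arm([
  {"xyz":[0,0,0],"roll":0,"grip":5},
  {"xyz":[0,0,0],"roll":0,"grip":5},
  {"xyz":[0,0,1],"roll":0,"grip":5},
  {"xyz":[0,0,1],"roll":0,"grip":5},
  {"xyz":[0,0,1],"roll":0,"grip":5},
])

```text
time_s: 7.75
position: [0.5232, 0.0931, 0.117]
tcp_rot: [[0.073, 0.997, 0.0], [0.997, -0.073, 0.0], [0.0, 0.0, -1.0]]
force: [-0.1, 0.4, -2.2]
opening: 0.158
grasp_force: 30.0
```

move_arm([
  {"xyz":[0,0,1],"roll":0,"grip":5},
  {"xyz":[0,0,1],"roll":0,"grip":5},
  {"xyz":[0,0,0],"roll":0,"grip":5},
  {"xyz":[0,0,0],"roll":0,"grip":5},
])

```text
time_s: 8.08
position: [0.5231, 0.0931, 0.1149]
tcp_rot: [[0.073, 0.997, -0.0], [0.997, -0.073, 0.0], [-0.0, -0.0, -1.0]]
force: [0.1, 0.1, -2.2]
opening: 0.156
grasp_force: 30.0
```

```bash
python3 - <<'E'
from h import *
togo([.5237,.0927,.1177],85.7)
E
```

```text
t 8.08 pos [0.5231 0.0931 0.1149] yaw 85.82 roll 0.0021 mm after roll [-0.3  0.6 -2.8] mm now [-0.3  0.6 -2.8] F [ 0.08  0.09 -2.19] M [-0.023 -0.06   0.008] op 0.156 gf 30.0 tilt [-0.0002  0.    ] q [ -2.   32.1 101.2   0.   46.7   2.2]
```

move_arm([
  {"xyz":[0,0.3,1],"roll":0,"grip":5},
  {"xyz":[0,0,1],"roll":0,"grip":5},
  {"xyz":[0,0,1],"roll":0,"grip":5},
  {"xyz":[0,0,0],"roll":0,"grip":5},
])

```text
time_s: 8.42
position: [0.5233, 0.093, 0.1118]
tcp_rot: [[0.073, 0.997, -0.0], [0.997, -0.073, 0.0], [0.0, -0.0, -1.0]]
force: [-0.2, -0.2, -0.8]
opening: 0.157
grasp_force: 30.0
```

move_arm([
  {"xyz":[0,0,1],"roll":0,"grip":5},
  {"xyz":[0,0,1],"roll":0,"grip":5},
  {"xyz":[0,0,0],"roll":0,"grip":5},
  {"xyz":[0,0,0],"roll":0,"grip":5},
])

```text
time_s: 8.75
position: [0.5234, 0.093, 0.11]
tcp_rot: [[0.073, 0.997, -0.0], [0.997, -0.073, 0.0], [0.0, -0.0, -1.0]]
force: [1.2, 0.2, -2.3]
opening: 0.157
grasp_force: 30.0
```

```bash
python3 - <<'E'
from h import *
togo([.5237,.0927,.1017],85.7)
E
```

```text
t 8.75 pos [0.5234 0.093  0.11  ] yaw 85.82 roll 0.002 mm after roll [-0.3  0.3  8.3] mm now [-0.3  0.3  8.3] F [ 1.2   0.24 -2.33] M [-0.043 -0.096 -0.011] op 0.157 gf 30.0 tilt [-0.0002  0.    ] q [ -2.   32.6 101.3   0.   46.1   2.2]
```

move_arm([
  {"xyz":[0,0,1],"roll":0,"grip":5},
  {"xyz":[0,0,1],"roll":0,"grip":5},
  {"xyz":[0,0,0],"roll":0,"grip":5},
  {"xyz":[0,0,0],"roll":0,"grip":5},
])

```text
time_s: 9.08
position: [0.5237, 0.093, 0.1084]
tcp_rot: [[0.073, 0.997, 0.001], [0.997, -0.073, -0.0], [-0.0, 0.001, -1.0]]
force: [0.4, -1.3, 2.8]
opening: 0.161
grasp_force: 30.0
```

move_arm([
  {"xyz":[0,0,1],"roll":0,"grip":5},
  {"xyz":[0,0,1],"roll":0,"grip":5},
  {"xyz":[0,0,0],"roll":0,"grip":5},
  {"xyz":[0,0,0],"roll":0,"grip":5},
])

```text
time_s: 9.42
position: [0.5237, 0.093, 0.1062]
tcp_rot: [[0.073, 0.997, 0.0], [0.997, -0.073, -0.0], [-0.0, 0.0, -1.0]]
force: [-1.1, -1.0, 4.0]
opening: 0.16
grasp_force: 30.0
```

```bash
python3 - <<'E'
from h import *
togo([.5237,.0927,.1017],85.7)
E
```

```text
t 9.42 pos [0.5237 0.093  0.1062] yaw 85.82 roll 0.0021 mm after roll [-0.3  0.   4.5] mm now [-0.3  0.   4.5] F [-1.06 -1.01  4.02] M [-0.074  0.008  0.015] op 0.16 gf 30.0 tilt [ 0.0005 -0.0001] q [ -2.   33.  101.4  -0.   45.5   2.2]
```

move_arm([
  {"xyz":[0,0,1],"roll":0,"grip":5},
  {"xyz":[0,0,1],"roll":0,"grip":5},
  {"xyz":[0,0,1],"roll":0,"grip":5},
  {"xyz":[0,0,0],"roll":0,"grip":5},
  {"xyz":[0,0,0],"roll":0,"grip":5},
])

```text
time_s: 9.83
position: [0.5237, 0.093, 0.1031]
tcp_rot: [[0.073, 0.997, 0.0], [0.997, -0.073, -0.0], [-0.0, 0.0, -1.0]]
force: [-0.4, -1.5, 5.4]
opening: 0.16
grasp_force: 30.0
```

move_arm([
  {"xyz":[0,0,1],"roll":0,"grip":5},
  {"xyz":[0,0,1],"roll":0,"grip":5},
  {"xyz":[0,0,0],"roll":0,"grip":5},
  {"xyz":[0,0,0],"roll":0,"grip":5},
])

```text
time_s: 10.17
position: [0.5238, 0.093, 0.1013]
tcp_rot: [[0.073, 0.997, 0.001], [0.997, -0.073, -0.0], [-0.0, 0.001, -1.0]]
force: [-0.5, -1.0, 6.6]
opening: 0.163
grasp_force: 30.0
```

```bash
python3 - <<'E'
from h import *
togo([.5237,.0927,.1],85.7)
E
```

```text
t 10.17 pos [0.5238 0.093  0.1013] yaw 85.82 roll 0.0021 mm after roll [-0.3 -0.1  1.3] mm now [-0.3 -0.1  1.3] F [-0.51 -1.    6.58] M [-0.176  0.109  0.026] op 0.163 gf 30.0 tilt [ 0.0006 -0.0001] q [ -2.   33.5 101.6  -0.   44.9   2.2]
```

move_arm([
  {"xyz":[0,0,1],"roll":0,"grip":5},
  {"xyz":[0,0,0],"roll":0,"grip":5},
  {"xyz":[0,0,0],"roll":0,"grip":5},
])

```text
time_s: 10.42
position: [0.5238, 0.093, 0.1004]
tcp_rot: [[0.073, 0.997, 0.001], [0.997, -0.073, -0.0], [-0.0, 0.001, -1.0]]
force: [-0.9, -0.7, 6.4]
opening: 0.159
grasp_force: 30.0
```

move_arm([
  {"xyz":[0,0,1],"roll":0,"grip":5},
  {"xyz":[0,0,0],"roll":0,"grip":5},
  {"xyz":[0,0,0],"roll":0,"grip":5},
])

```text
time_s: 10.67
position: [0.5238, 0.0929, 0.0994]
tcp_rot: [[0.073, 0.997, 0.001], [0.997, -0.073, -0.0], [-0.0, 0.001, -1.0]]
force: [-1.0, -1.9, 6.9]
opening: 0.159
grasp_force: 30.0
```

```bash
python3 - <<'E'
from h import *
for i in range(4):
    bot.capture("scene"); s=bot.read_state(); print(s["position"][2].round(4),np.round(s["force"],1),s["grasp_force"])
E
```

```text
0.0994 [-0.3 -0.9  7.3] 29.99381549700047
0.0995 [-0.5 -0.4  7.3] 29.993673036951805
0.0994 [-1.5 -1.2  7.3] 29.99387766190921
0.0994 [-0.6 -1.4  7.1] 29.99381999965408
```

move_arm([
  {"xyz":[0,0,0.8],"roll":0,"grip":5},
  {"xyz":[0,0,0],"roll":0,"grip":5},
  {"xyz":[0,0,0],"roll":0,"grip":5},
])

```text
time_s: 11.12
position: [0.5238, 0.0929, 0.0988]
tcp_rot: [[0.073, 0.997, 0.001], [0.997, -0.073, -0.0], [-0.0, 0.001, -1.0]]
force: [-0.6, -0.4, 8.9]
opening: 0.16
grasp_force: 30.0
```

move_arm([
  {"xyz":[0,0,0.5],"roll":0,"grip":5},
  {"xyz":[0,0,0],"roll":0,"grip":5},
  {"xyz":[0,0,0],"roll":0,"grip":5},
])

```text
time_s: 11.37
position: [0.5239, 0.0929, 0.0985]
tcp_rot: [[0.073, 0.997, 0.001], [0.997, -0.073, -0.0], [-0.0, 0.001, -1.0]]
force: [-0.5, -0.9, 9.6]
opening: 0.157
grasp_force: 30.0
```

```bash
python3 - <<'E'
from h import *
for i in range(3):
    bot.capture("scene"); s=bot.read_state(); print(s["position"].round(4),np.round(s["force"],1),np.round(s["moment"],2),s["grasp_force"])
E
```

```text
[0.5239 0.0929 0.0985] [-1.5 -2.1  9.4] [-0.16  0.2   0.01] 29.99940915266052
[0.5239 0.0929 0.0985] [-1.5 -1.   8.7] [-0.21  0.21  0.01] 29.99948806304019
[0.5239 0.0929 0.0985] [-1.  -0.9  8.9] [-0.15  0.19  0.  ] 29.999397526262328
```

move_arm([
  {"xyz":[0,0,0],"roll":0.05,"grip":5},
  {"xyz":[0,0,0],"roll":0.08,"grip":5},
  {"xyz":[0,0,0],"roll":0.1,"grip":5},
  {"xyz":[0,0,0],"roll":0,"grip":5},
])

```text
time_s: 11.85
position: [0.5238, 0.0931, 0.0984]
tcp_rot: [[0.302, 0.953, 0.001], [0.953, -0.302, 0.0], [0.0, 0.001, -1.0]]
force: [-1.2, -1.2, 9.4]
opening: 0.158
grasp_force: 30.0
```

```bash
python3 - <<'E'
from h import *
togo([.5239,.0929,.0985],-4.3)
E
```

```text
t 11.85 pos [0.5238 0.0931 0.0984] yaw 72.44 roll 1.3394 mm after roll [ 0.1  0.2 -0.1] mm now [-0.1  0.1 -0.1] F [-1.18 -1.18  9.35] M [-0.111  0.289 -0.026] op 0.158 gf 30.0 tilt [0.0009 0.0001] q [ -2.   33.7 101.7   0.   44.5  15.6]
```

move_arm([
  {"xyz":[0,0,0],"roll":0.1,"grip":5},
  {"xyz":[0,0,0],"roll":0.1,"grip":5},
  {"xyz":[0,0,0],"roll":0.1,"grip":5},
  {"xyz":[0,0,0],"roll":0.1,"grip":5},
  {"xyz":[0,0,0],"roll":0.1,"grip":5},
])

```text
time_s: 12.27
position: [0.5237, 0.0932, 0.0984]
tcp_rot: [[0.723, 0.691, 0.001], [0.691, -0.723, 0.0], [0.001, 0.0, -1.0]]
force: [-1.9, -0.5, 10.0]
opening: 0.158
grasp_force: 30.0
```

move_arm([
  {"xyz":[0,0,0],"roll":0.1,"grip":5},
  {"xyz":[0,0,0],"roll":0.1,"grip":5},
  {"xyz":[0,0,0],"roll":0.1,"grip":5},
  {"xyz":[0,0,0],"roll":0.1,"grip":5},
  {"xyz":[0,0,0],"roll":0.1,"grip":5},
])

```text
time_s: 12.68
position: [0.5239, 0.0931, 0.0985]
tcp_rot: [[0.966, 0.26, 0.001], [0.26, -0.966, 0.0], [0.001, 0.0, -1.0]]
force: [-1.3, 0.0, 9.7]
opening: 0.16
grasp_force: 30.0
```

move_arm([
  {"xyz":[0,0,0],"roll":0.1,"grip":5},
  {"xyz":[0,0,0],"roll":0.1,"grip":5},
  {"xyz":[0,0,0],"roll":0.1,"grip":5},
  {"xyz":[0,0,0],"roll":0.04,"grip":5},
  {"xyz":[0,0,0],"roll":0,"grip":5},
])

```text
time_s: 13.1
position: [0.5241, 0.0932, 0.0985]
tcp_rot: [[0.997, -0.074, 0.002], [-0.074, -0.997, 0.0], [0.002, -0.0, -1.0]]
force: [-1.4, -0.8, 8.9]
opening: 0.16
grasp_force: 30.0
```

```bash
python3 - <<'E'
from h import *
bot.capture("scene");togo([.5239,.0929,.0985],-4.3)
E
```

```text
t 13.15 pos [0.5241 0.0932 0.0985] yaw -4.16 roll 0.0025 mm after roll [-0.2  0.3  0. ] mm now [-0.2  0.3  0. ] F [-0.64 -0.68  9.11] M [ 0.029  0.252 -0.022] op 0.161 gf 30.0 tilt [0.0015 0.0002] q [ -2.   33.7 101.7   0.   44.5  92.2]
```

move_arm([
  {"xyz":[0,0,-1.5],"roll":0,"grip":5},
  {"xyz":[0,0,-1.5],"roll":0,"grip":5},
  {"xyz":[0,0,-1.5],"roll":0,"grip":5},
  {"xyz":[0,0,0],"roll":0,"grip":5},
  {"xyz":[0,0,0],"roll":0,"grip":5},
])

```text
time_s: 13.57
position: [0.524, 0.0932, 0.1026]
tcp_rot: [[0.997, -0.072, 0.001], [-0.072, -0.997, 0.0], [0.001, -0.0, -1.0]]
force: [-1.0, -0.0, 5.8]
opening: 0.158
grasp_force: 30.0
```

move_arm([
  {"xyz":[0,0,-0.5],"roll":0,"grip":5},
  {"xyz":[0,0,0],"roll":0,"grip":5},
  {"xyz":[0,0,0],"roll":0,"grip":5},
])

```text
time_s: 13.82
position: [0.5239, 0.0932, 0.1029]
tcp_rot: [[0.997, -0.072, 0.001], [-0.072, -0.997, 0.0], [0.001, -0.0, -1.0]]
force: [0.2, -0.5, 5.7]
opening: 0.162
grasp_force: 30.0
```

move_arm([
  {"xyz":[0,0,-1],"roll":0,"grip":5},
  {"xyz":[0,0,-0.5],"roll":0,"grip":5},
  {"xyz":[0,0,0],"roll":0,"grip":5},
  {"xyz":[0,0,0],"roll":0,"grip":5},
])

```text
time_s: 14.15
position: [0.5238, 0.0932, 0.1041]
tcp_rot: [[0.997, -0.072, 0.001], [-0.072, -0.997, 0.0], [0.001, -0.0, -1.0]]
force: [0.6, 0.8, 2.6]
opening: 0.16
grasp_force: 30.0
```

move_arm([
  {"xyz":[0,0,0],"roll":0,"grip":45},
  {"xyz":[0,0,0],"roll":0,"grip":45},
  {"xyz":[0,0,0],"roll":0,"grip":45},
  {"xyz":[0,0,0],"roll":0,"grip":45},
  {"xyz":[0,0,0],"roll":0,"grip":45},
])

```text
time_s: 14.57
position: [0.523, 0.093, 0.104]
tcp_rot: [[0.997, -0.072, -0.001], [-0.072, -0.997, -0.0], [-0.001, 0.0, -1.0]]
force: [0.6, -0.5, 0.5]
opening: 0.416
grasp_force: 0.0
```

move_arm([
  {"xyz":[0,0,-5],"roll":0,"grip":45},
  {"xyz":[0,0,-10],"roll":0,"grip":45},
  {"xyz":[0,0,-20],"roll":0,"grip":45},
  {"xyz":[0,0,-30],"roll":0,"grip":45},
  {"xyz":[0,0,-35],"roll":0,"grip":45},
])

```text
time_s: 14.98
position: [0.5222, 0.093, 0.2048]
tcp_rot: [[0.997, -0.072, -0.004], [-0.072, -0.997, 0.0], [-0.004, 0.0, -1.0]]
force: [0.4, 0.3, 0.5]
opening: 0.449
grasp_force: 0.0
```

move_arm([
  {"xyz":[0,40,0],"roll":0,"grip":45},
  {"xyz":[0,40,0],"roll":0,"grip":45},
  {"xyz":[0,40,0],"roll":0,"grip":45},
  {"xyz":[0,40,0],"roll":0,"grip":45},
  {"xyz":[0,40,0],"roll":0,"grip":45},
])

```text
time_s: 15.4
position: [0.5088, -0.1081, 0.2056]
tcp_rot: [[0.997, -0.071, 0.002], [-0.071, -0.997, -0.001], [0.002, 0.001, -1.0]]
force: [0.3, 0.3, 0.4]
opening: 0.452
grasp_force: 0.0
```

move_arm([
  {"xyz":[0,40,0],"roll":0,"grip":45},
  {"xyz":[0,40,0],"roll":0,"grip":45},
  {"xyz":[0,20,0],"roll":0,"grip":45},
  {"xyz":[0,0,0],"roll":0,"grip":45},
  {"xyz":[0,0,0],"roll":0,"grip":45},
])

```text
time_s: 15.82
position: [0.5016, -0.2073, 0.205]
tcp_rot: [[0.997, -0.075, 0.001], [-0.075, -0.997, -0.0], [0.001, -0.0, -1.0]]
force: [0.0, 1.7, 0.0]
opening: 0.454
grasp_force: 0.0
```

```bash
python3 - <<'E'
from h import *
np.set_printoptions(precision=4,suppress=True,linewidth=200)
im,d=bot.capture("scene"); a=cv2.resize(im[160:260,180:313,::-1],None,fx=4,fy=4,interpolation=cv2.INTER_CUBIC)
im,d=bot.capture("top"); W=cloud("top",d); b=cv2.resize(im[215:290,160:290,::-1],None,fx=4,fy=4)
c=np.zeros((720,540,3),np.uint8); c[:400,:532]=a; c[410:710,:520]=b; cv2.imwrite("pics/end.png",cv2.resize(c,None,fx=.83,fy=.83))
m=np.zeros((480,640),bool);m[225:275,215:265]=1;m&=W[...,2]>.125;p=W[m]
if len(p): print(len(p),p.mean(0),p[:,2].max(),cv2.minAreaRect(p[:,:2].astype(np.float32)*1000))
togo([.5,0,.2],-4.3)
E
```

```text
104 [0.5218 0.0924 0.1387] 0.14418625456240997 ((521.8778686523438, 93.09687042236328), (14.329428672790527, 32.72367477416992), 85.29956817626953)
t 15.92 pos [ 0.5015 -0.2051  0.2046] yaw -4.12 roll 0.0032 mm after roll [ -16.9 -204.4    4.6] mm now [ -16.2 -204.5    4.8] F [ 0.16  1.07 -0.31] M [ 0.059 -0.002  0.036] op 0.452 gf 0.0 tilt [-0.0003  0.0008] q [-34.1  25.2  95.2   0.   59.7  60. ]
```

View pics/end.png

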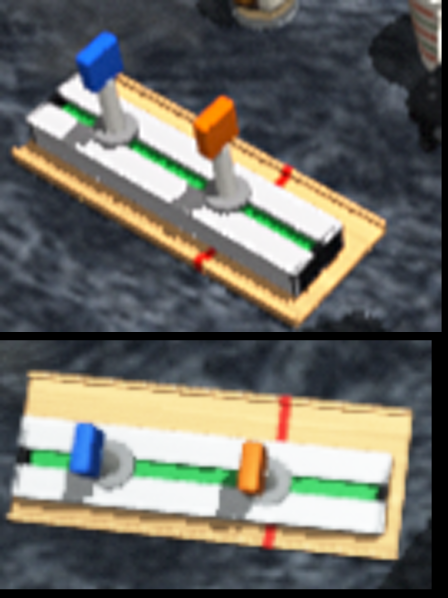

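The orange peg stands upright and crosswise at the red mark, set like the blue reference peg. Its measured top is about 0.141 m, as expected, and it sits at about (0.522, 0.093) with the wide side at 85°. The arm is clear of everything.

```bash
python3 -c "
from rig import bot
print(bot.hand_in())"
```

```text
the job is handed in; nothing more can be done
None
```

The orange peg is locked crosswise in the rail at the red mark and released. Contact force stayed at about 10 N, I saw no sign of anything else having moved, and the job is handed in after about 16 s of robot time.

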